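Unstack the press tooling and put it away

TASK

Take the stack of capping-press tooling apart from the top down and lower each piece, without dropping it, flat into the grey holder made for it: first the wedge stop, heel hooked over the free edge of its raised seat, with a light press down on it to feel that it does not rock; then the ring into the round dish, the vial block into the shorter tray and last the long riser bar into the longer tray. Leave the glass jar and the dropper bottle alone.

Things in the scene. Friction and masses are not known exactly. Their poses are not given: they have to be found in the camera images.
- wedge_stop: Grey cast wedge stop, 0.15 kg, on top of the block at its -y end. Origin: on the sole underside. Sole 46 (x) x 56 (y) x 8 mm, y = -22 to +34. A heel lip 46 wide, 10 thick (y = -32 to -22) reaches 9 mm BELOW the sole, hooked over the block's end. A square boss 24 x 24 mm centred at y = +2 rises to a flat top 42 mm above the sole underside (grip it across x; a slanting rib is on its +y side).
- nest_ring: Plain steel ring (vial nest), outer diameter 46, bore 24, height 32 mm, about 0.15 kg; at the start on top of the vial block, at the block's +y end. Origin: centre of its underside, z up.
- block: Aluminium vial block with three round dark marks on top (mostly covered at the start), 54 (x) x 108 (y) x 32 mm, about 0.3 kg, lying on the riser bar. Origin: centre of its underside.
- riser_bar: Aluminium riser bar, the lowest and longest piece of the stack, 60 (x) x 144 (y) x 32 mm with a small hole near each end, about 0.4 kg, lying on the table. Origin: centre of its underside.
- wedge_seat: Fixed grey seat, 74 (x) x 104 (y) mm. Raised deck, top 19 mm above the table, ends in a free edge at y = -13; beyond it only a 5 mm base. Rims 5 mm above the deck at x = +-33 and y = +46. Origin: on the table, under where the wedge stop's origin belongs, same yaw: sole on deck, heel hanging over the free -y edge (turned round it rocks on its heel).
- ring_dish: Fixed round grey plastic dish for the nest ring: outer diameter 72, inner 64, floor 5 mm above the table, rim top 10 mm above it. Origin: centre of its underside.
- block_tray: Fixed grey plastic tray for the vial block, the shorter of the two rectangular trays: inside 72 (x) x 126 (y) mm, walls 4 mm, floor 5 mm above the table, rim top 10 mm above it. Origin: centre of its underside.
- bar_tray: Fixed grey plastic tray for the riser bar, the longer of the two rectangular trays: inside 78 (x) x 162 (y) mm, walls 4 mm, floor 5 mm above the table, rim top 10 mm above it. Origin: centre of its underside.
- jar: Bystander, to be left alone: clear glass reagent jar with a flat stopper, 62 mm wide, 113 mm high, loose. Origin: centre of its underside.
- dropper: Bystander, to be left alone: small amber dropper bottle with a black teat, 30 mm wide, 92 mm high, loose. Origin: centre of its underside.
Not all that is in view belongs to the job. What is shaped like the nest_ring but blue or orange is not meant.

How it is judged (in metres and radians):
On the way, in this order (a step that is already met when the one before it is completed fails the run):
1. the wedge stop sits flat in its seat, heel over the deck's edge, and is pressed lightly down (at least about 1.5 N beyond its weight) (horizontal distance between wedge_stop and wedge_seat below 0.014 m and z of wedge_stop in the frame of wedge_seat between 0.016 and 0.022 m and angle between wedge_stop's own z axis and vertical below 0.06 rad and angle between the y axis of wedge_stop and the y axis of wedge_seat, either way round below 0.3 rad and contact force between wedge_stop and wedge_seat above 3 N), for 0.1 s.
2. then the nest ring lies flat in its own place, released (horizontal distance between nest_ring and ring_dish below 0.014 m and z of nest_ring in the frame of ring_dish between 0.002 and 0.008 m and angle between nest_ring's own z axis and vertical below 0.06 rad and contact force between the fingers and nest_ring below 0.1 N and linear speed of nest_ring below 0.02 m/s), for 0.2 s.
3. then the vial block lies flat in its own place, released (horizontal distance between block and block_tray below 0.014 m and z of block in the frame of block_tray between 0.002 and 0.008 m and angle between block's own z axis and vertical below 0.06 rad and angle between the y axis of block and the y axis of block_tray, either way round below 0.3 rad and contact force between the fingers and block below 0.1 N and linear speed of block below 0.02 m/s), for 0.2 s.
4. then the riser bar lies flat in its own place, released (horizontal distance between riser_bar and bar_tray below 0.014 m and z of riser_bar in the frame of bar_tray between 0.002 and 0.008 m and angle between riser_bar's own z axis and vertical below 0.06 rad and angle between the y axis of riser_bar and the y axis of bar_tray, either way round below 0.3 rad and contact force between the fingers and riser_bar below 0.1 N and linear speed of riser_bar below 0.02 m/s), for 0.2 s.
At the end, for the whole second after the job is handed in: Each piece lies released and at rest in its own holder: origin within 14 mm of the holder's origin horizontally, underside within 3 mm of the holder's floor (deck for the wedge stop), tilted less than 0.06 rad; the three long pieces lie within 0.3 rad of their holder's direction (all of step 2 and all of step 3 and all of step 4 and horizontal distance between wedge_stop and wedge_seat below 0.014 m and z of wedge_stop in the frame of wedge_seat between 0.016 and 0.022 m and angle between wedge_stop's own z axis and vertical below 0.06 rad and angle between the y axis of wedge_stop and the y axis of wedge_seat, either way round below 0.3 rad and contact force between the fingers and wedge_stop below 0.1 N and linear speed of wedge_stop below 0.02 m/s); the robot touches nothing.
It fails at once if a piece of the stack is dropped or falls (moves faster than 0.7 m/s out of the fingers) ((contact force between the fingers and wedge_stop below 0.05 N and linear speed of wedge_stop above 0.7 m/s) or (contact force between the fingers and nest_ring below 0.05 N and linear speed of nest_ring above 0.7 m/s) or (contact force between the fingers and block below 0.05 N and linear speed of block above 0.7 m/s) or (contact force between the fingers and riser_bar below 0.05 N and linear speed of riser_bar above 0.7 m/s)).
It fails at once if the reagent jar is disturbed (moved more than 20 mm) (distance of jar from where it was at the start of the episode above 0.02 m).
It fails at once if the dropper bottle is disturbed (moved more than 20 mm) (distance of dropper from where it was at the start of the episode above 0.02 m).
It also fails if it takes over 128 s, if anything falls off the work surface, if the arm or the gripper's body presses on something with over 40 N, if the wrist force passes 120 N, or if a joint passes its speed limit or range.

ROBOT

A 7-joint arm with a two-finger parallel gripper is mounted at the origin on a cart in front of the work surface, level with it; the furniture and walls round the work are solid. World frame = base frame: x ahead of the robot, y to its left, z up, the work surface at z = 0. Lengths are in mm, angles in rad, forces in N, time in s.
With the tool pointing down it reaches from about 350 to 900 mm from the base axis. Payload 7.2 kg.
Tool frame: the origin (TCP) lies where the fingers leave the gripper's body, on its centre line; the fingertips stand 73 mm ahead of it and the grasp point (between the pads) lies 54 mm ahead of it; z points along the fingers, y is the line along which they close (so a half turn about z gives the same grasp; the last joint's range is limited). The gripper opens to 85 mm and grips with 20 to 120 N. Pads are 22 mm wide; open, the fingers measure 114 mm over their backs; the gripper's body (76 mm by 85 mm) begins 54 mm behind the grasp point. The pads swing forward as they close: fully open they stand 13 mm farther back than shut.
Start: joints at [-1.368, 0.411, -0.013, 1.596, 0.006, 1.134, -0.082], TCP at [167.198, 602.222, 303.897] pointing down, gripper open.
Joint ranges: [-2.95, 2.95], [-0.29, 1.99], [-1.47, 1.44], [0.14, 2.54], [-1.03, 4.17], [0.13, 1.85], [-2.86, 2.86]. Speed limits (rad/s): [2.39, 2.39, 3.01, 3.01, 3.14, 3.14, 3.14].

INTERFACE

Orientations are given as a unit quaternion [x, y, z, w].
In Python, from plant import manip gives the robot as it stands.
- The arm moves only by the shell command python3 -m inch 'ROWS' [OPENING]. ROWS is JSON, a list of rows, each an object of numbers: "x", "y", "z": the shift along the tool's x, y, z scaled (see below); "rx", "ry", "rz": the turn, a rotation vector about the tool's x, y, z scaled (see below). In form: [{"x": .., "y": .., "z": .., "rx": .., "ry": .., "rz": ..}, ...]. A call has 1 to 20 rows; each row is the pose to reach, as a shift and turn from the pose commanded when the call began, along the tool's axes at that moment, turning the shorter way round; what a row does not reach only later rows make up. The controller multiplies each number of a shift by 0.8 m and each number of a turn by 180 degrees. A row lasts 1/10 s, in which the tool goes at most 50 mm and 8.59 degrees, less where a joint would pass 70% of its speed; a pose out of reach is approached as far as the arm can. A call with a number of a shift or a turn outside -1 to 1 is refused whole. A call with a gripper value outside its range is refused whole. OPENING is the opening, from -1 (shut) to 1 (fully open), so that 0 is half open, set as the call begins (- or left out, the last holds). The fingers move at their own pace and stop on an object; the grip force is fixed at half the most. Time passes only in rows, so rows that repeat a pose let the fingers close. It gives the time, the measured TCP pose, the force, the opening and the grip force at its end, in the units of the state.
- manip.sense(): the state, without advancing time (a new reading comes with each control period).
- manip.capture(name): name is "scene" or "side" or "wrist"; returns a dict with "pixels" (384x512x3 uint8, blue, green, red), "fov_y" (degrees; the focal length in pixels is half the picture's height over the tangent of half this angle, whatever the lens; pixels are square), "cx", "cy" (the principal point, pixels), "cam_to_world" (4x4, takes a point from camera to world coordinates); the wrist camera has in their place "hand_eye" (4x4, takes a point from camera to tool coordinates, whose origin is the TCP and whose axes are the flange's). Camera axes: x right, y up, looking along -z (the intrinsics and any distortion apply to the point x, -y, -z); pixel columns grow to the right and rows downward; lengths in mm; the calibration is good to about 2 mm. A picture is of the moment at which its call begins: read the wrist's pose just before it. There is no depth.
- manip.finish_job(): hands the job in; it is judged then, once.
The state is a dict: "time_s": time; "qpos": joint angles; "dq": joint speeds; "joint_efforts": joint torques, N m; "ee_pos": TCP position; "eef_rot": TCP orientation; "force": force on the tool from outside, world axes, zero at the start; "ft_torque": the same for the moment, N m; "opening": opening from 0.0 (shut) to 1.0 (fully open); "gripper_force": force on a finger pad.
Only numpy, scipy, OpenCV 4.12 (cv2) and the standard library are available. Lean on these libraries where they do the work, as an engineer would, in place of code of your own. Each camera call takes 0.05 s, during which the arm holds its last target. There are 200 camera calls.

## Working session

There is one attempt and no reset: what is moved stays moved. The work goes in short steps, Python scripts to look and compute and a shell command to move; the robot and the scene stay as the last step left them, time stands still between calls to the robot, and variables do not carry over. Pictures are saved under pics/ and viewed, at most 14 in all, crops included, and the job is handed in when it is done.

```bash
mkdir -p pics; ls; cat > h.py <<'E'
import numpy as np, cv2
from plant import manip
from scipy.spatial.transform import Rotation as R
def snap(name,fn,crop=None,scale=1):
    s=manip.sense(); c=manip.capture(name); im=c['pixels']
    T=np.array(c['cam_to_world']) if 'cam_to_world' in c else None
    if T is None:
        W=np.eye(4);W[:3,:3]=R.from_quat(s['eef_rot']).as_matrix();W[:3,3]=s['ee_pos'];T=W@np.array(c['hand_eye'])
    np.savez('pics/'+fn+'.npz',T=T,fov=c['fov_y'],cx=c['cx'],cy=c['cy'],im=im,extra=str({k:v for k,v in c.items() if k!='pixels'}))
    if crop: im=im[crop[1]:crop[3],crop[0]:crop[2]]
    cv2.imwrite('pics/'+fn+'.png',cv2.resize(im,None,fx=scale,fy=scale,interpolation=cv2.INTER_CUBIC))
def px2w(fn,u,v,z):
    d=np.load('pics/'+fn+'.npz');T=d['T'];f=192/np.tan(np.radians(d['fov'])/2)
    r=T[:3,:3]@np.array([(u-d['cx'])/f,-(v-d['cy'])/f,-1]);o=T[:3,3]
    return o+r*(z-o[2])/r[2]
def w2px(fn,p):
    d=np.load('pics/'+fn+'.npz');T=d['T'];f=192/np.tan(np.radians(d['fov'])/2)
    q=T[:3,:3].T@(np.array(p,float)-T[:3,3]);return (d['cx']+f*q[0]/-q[2], d['cy']+f*q[1]/q[2])
E
python3 - <<'E'
from h import *
for n in ('scene','side','wrist'): snap(n,n+'0')
print(manip.sense())
for n in ('scene','side','wrist'): print(np.load(f'pics/{n}0.npz')['extra'])
a=[cv2.imread(f'pics/{n}0.png') for n in ('scene','side')]
E
```

```text
pics
{'time_s': 0.15, 'qpos': array([-1.36816951,  0.41173216, -0.01268449,  1.59685082,  0.00556797,
        1.13432895, -0.0821903 ]), 'dq': array([-0.00061624, -0.00213597, -0.00074311, -0.00064422, -0.00212175,
       -0.00075267,  0.00099961]), 'joint_efforts': array([ 1.51713342e-03, -6.01036763e+01,  6.82824757e-01, -2.99650615e+01,
        1.39080701e-02,  7.74153101e-03, -3.53838107e-05]), 'ee_pos': array([167.15858174, 601.92068061, 303.23677237]), 'eef_rot': array([ 1.35002609e-01,  9.90845035e-01, -6.40076138e-04, -5.07417007e-05]), 'force': array([ 0.25863564,  0.37866922, -0.05653641]), 'ft_torque': array([-0.01885767,  0.00423792, -0.03004824]), 'gripper_force': 0.0, 'opening': 0.9992141744280316}
{'fov_y': 43.513934727156816, 'cx': 256.344028518765, 'cy': 192.4280223797851, 'cam_to_world': array([[-6.62869794e-01,  3.02286108e-01, -6.85001274e-01,
        -3.15565128e+02],
       [-7.48734544e-01, -2.67049172e-01,  6.06697059e-01,
         7.34118565e+02],
       [ 4.67069518e-04,  9.15045271e-01,  4.03350881e-01,
         5.80921513e+02],
       [ 0.00000000e+00,  0.
[... 231 characters left out ...]
09e+02],
       [-2.22503651e-02, -6.48985463e-01,  7.60475371e-01,
         6.47387671e+02],
       [-1.28138536e-02,  7.60786332e-01,  6.48875922e-01,
         6.15953777e+02],
       [ 0.00000000e+00,  0.00000000e+00,  0.00000000e+00,
         1.00000000e+00]])}
{'fov_y': 62.93993292233576, 'cx': 261.03031198721357, 'cy': 190.56087625381798, 'hand_eye': array([[-2.19221228e-04,  9.65641787e-01,  2.59876686e-01,
         6.64254930e+01],
       [ 9.99999976e-01,  2.19473194e-04,  2.80468994e-05,
        -2.81062570e-01],
       [-2.99527082e-05,  2.59876686e-01, -9.65641811e-01,
        -6.95175688e+01],
       [ 0.00000000e+00,  0.00000000e+00,  0.00000000e+00,
         1.00000000e+00]])}
```

View pics/scene0.png

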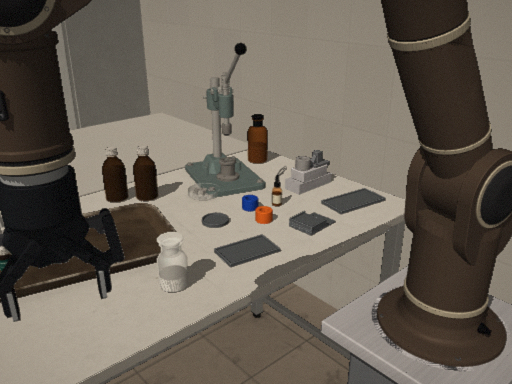

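View pics/side0.png

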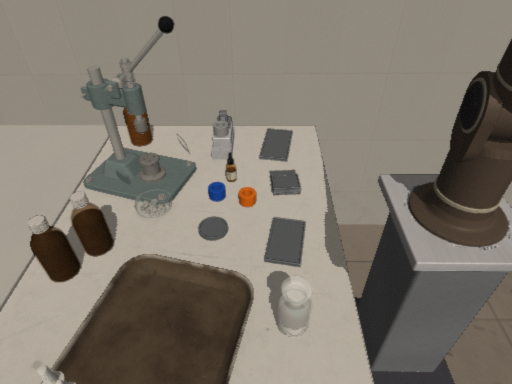

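Scene/side pictures: stack at side px (222,140), dropper right next to it (231,170), seat (286,182), tray A (277,144), tray B (286,241), dish (213,228), jar (294,305).

```bash
python3 - <<'E'
from h import *
for n,u,v,z in [('stack',222,140,40),('dropper',231,178,0),('seat',286,182,12),('trayA',277,144,8),('trayB',286,241,8),('dish',213,228,8),('jar',294,325,0)]: print(n,px2w('side0',u,v,z).round())
def quad(cs,z=10):
    P=np.array([px2w('side0',u,v,z)[:2] for u,v in cs]); print(P.round(), [np.linalg.norm(P[i]-P[i-1]).round() for i in range(4)])
quad([(265,130),(293,131),(290,160),(260,157)]);quad([(273,219),(306,221),(302,265),(266,261)])
print(px2w('scene0',170,285,0),px2w('scene0',277,205,0))
q=manip.sense();print(R.from_quat(q['eef_rot']).as_matrix().round(3))
E
```

```text
stack [ 608. -270.   40.]
dropper [ 573. -133.    0.]
seat [ 420. -101.   12.]
trayA [ 438. -297.    8.]
trayB [430. 109.   8.]
dish [602.  70.   8.]
jar [425. 309.   0.]
[[ 476. -380.]
 [ 383. -374.]
 [ 403. -207.]
 [ 492. -223.]] [np.float64(158.0), np.float64(93.0), np.float64(167.0), np.float64(90.0)]
[[459.  40.]
 [379.  46.]
 [400. 178.]
 [477. 168.]] [np.float64(129.0), np.float64(80.0), np.float64(133.0), np.float64(77.0)]
[432.05405881 312.16652936   0.        ] [ 566.38909243 -125.02807316    0.        ]
[[-0.964  0.268 -0.   ]
 [ 0.268  0.964 -0.001]
 [-0.    -0.001 -1.   ]]
```

```bash
python3 -m inch '[{"x":-0.62,"y":-0.686,"z":-0.03,"rz":0.44},{"x":-0.62,"y":-0.686,"z":-0.03,"rz":0.44},{"x":-0.62,"y":-0.686,"z":-0.03,"rz":0.44},{"x":-0.62,"y":-0.686,"z":-0.03,"rz":0.44},{"x":-0.62,"y":-0.686,"z":-0.03,"rz":0.44},{"x":-0.62,"y":-0.686,"z":-0.03,"rz":0.44},{"x":-0.62,"y":-0.686,"z":-0.03,"rz":0.44},{"x":-0.62,"y":-0.686,"z":-0.03,"rz":0.44},{"x":-0.62,"y":-0.686,"z":-0.03,"rz":0.44},{"x":-0.62,"y":-0.686,"z":-0.03,"rz":0.44},{"x":-0.62,"y":-0.686,"z":-0.03,"rz":0.44},{"x":-0.62,"y":-0.686,"z":-0.03,"rz":0.44},{"x":-0.62,"y":-0.686,"z":-0.03,"rz":0.44},{"x":-0.62,"y":-0.686,"z":-0.03,"rz":0.44},{"x":-0.62,"y":-0.686,"z":-0.03,"rz":0.44},{"x":-0.62,"y":-0.686,"z":-0.03,"rz":0.44},{"x":-0.62,"y":-0.686,"z":-0.03,"rz":0.44},{"x":-0.62,"y":-0.686,"z":-0.03,"rz":0.44}]'
python3 - <<'E'
from h import *
snap('wrist','w1',scale=1.56)
s=manip.sense();print(s['time_s'],s['ee_pos'],s['qpos'],R.from_quat(s['eef_rot']).as_matrix().round(3))
E
```

```text
0.2 [167.14351937 601.99420489 303.35715851] [-1.36821126  0.41162618 -0.01270282  1.59671793  0.00559713  1.13430551
 -0.08221657] [[-0.964  0.267 -0.   ]
 [ 0.267  0.964 -0.001]
 [-0.    -0.001 -1.   ]]schema error: expected keys x, y, z, rx, ry, rz
```

View pics/w1.png

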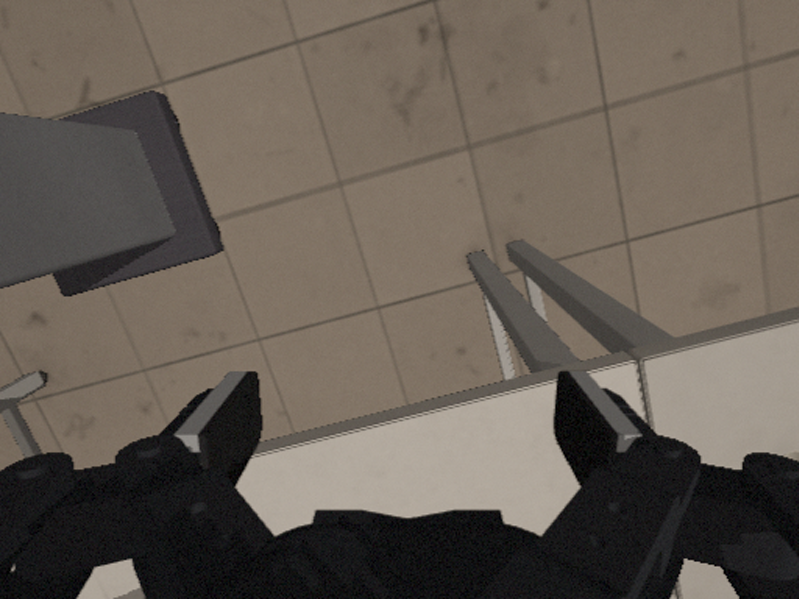

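The calls need all six keys; this view shows only the floor, table edge and gripper, and that the wrist camera looks past the fingers on tool +x.

```bash
python3 -m inch '[{"x":-0.67,"y":-0.855,"z":-0.03,"rx":0,"ry":0,"rz":0.44},{"x":-0.67,"y":-0.855,"z":-0.03,"rx":0,"ry":0,"rz":0.44},{"x":-0.67,"y":-0.855,"z":-0.03,"rx":0,"ry":0,"rz":0.44},{"x":-0.67,"y":-0.855,"z":-0.03,"rx":0,"ry":0,"rz":0.44},{"x":-0.67,"y":-0.855,"z":-0.03,"rx":0,"ry":0,"rz":0.44},{"x":-0.67,"y":-0.855,"z":-0.03,"rx":0,"ry":0,"rz":0.44},{"x":-0.67,"y":-0.855,"z":-0.03,"rx":0,"ry":0,"rz":0.44},{"x":-0.67,"y":-0.855,"z":-0.03,"rx":0,"ry":0,"rz":0.44},{"x":-0.67,"y":-0.855,"z":-0.03,"rx":0,"ry":0,"rz":0.44},{"x":-0.67,"y":-0.855,"z":-0.03,"rx":0,"ry":0,"rz":0.44},{"x":-0.67,"y":-0.855,"z":-0.03,"rx":0,"ry":0,"rz":0.44},{"x":-0.67,"y":-0.855,"z":-0.03,"rx":0,"ry":0,"rz":0.44},{"x":-0.67,"y":-0.855,"z":-0.03,"rx":0,"ry":0,"rz":0.44},{"x":-0.67,"y":-0.855,"z":-0.03,"rx":0,"ry":0,"rz":0.44},{"x":-0.67,"y":-0.855,"z":-0.03,"rx":0,"ry":0,"rz":0.44},{"x":-0.67,"y":-0.855,"z":-0.03,"rx":0,"ry":0,"rz":0.44},{"x":-0.67,"y":-0.855,"z":-0.03,"rx":0,"ry":0,"rz":0.44},{"x":-0.67,"y":-0.855,"z":-0.03,"rx":0,"ry":0,"rz":0.44},{"x":-0.67,"y":-0.855,"z":-0.03,"rx":0,"ry":0,"rz":0.44},{"x":-0.67,"y":-0.855,"z":-0.03,"rx":0,"ry":0,"rz":0.44}]'
python3 - <<'E'
from h import *
snap('wrist','w2',scale=1.56)
s=manip.sense();print(s['time_s'],s['ee_pos'],s['qpos'],R.from_quat(s['eef_rot']).as_matrix().round(3))
E
```

```text
time_s: 2.2
ee_pos: [500.4, -200.2, 327.4]
eef_rot: [0.736, 0.677, -0.0, -0.0]
force: [0.1, -0.2, 0.1]
opening: 1.0
gripper_force: 0.0
2.25 [ 500.39819689 -199.40309171  327.52870851] [-0.38245295  0.3062067   0.85132811  1.81529703 -0.25327292  1.13457606
  0.47243451] [[ 0.082  0.997 -0.001]
 [ 0.997 -0.082  0.001]
 [ 0.001 -0.001 -1.   ]]
```

View pics/w2.png

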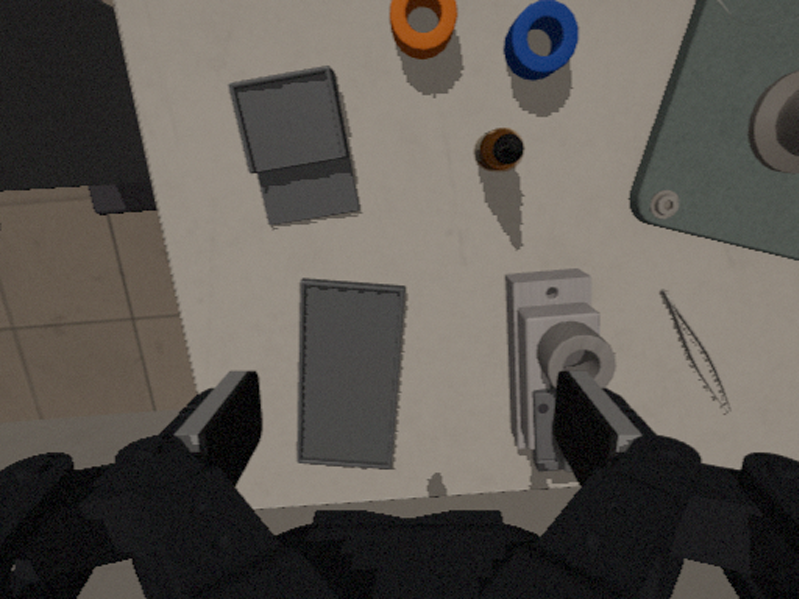

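Shows seat (230–359, 67–228; free edge toward −y), bar tray (297–406, 280–469), stack (507–613, 270–470; ring at (575,360), wedge half hidden by a finger), dropper at (500,150).

```bash
cat >> h.py <<'E'
def rect(fn,cs,z,sc=1.56):
    P=np.array([px2w(fn,u/sc,v/sc,z)[:2] for u,v in cs]);c=P.mean(0)
    e=[np.linalg.norm(P[i]-P[i-1]).round(1) for i in range(4)]
    d=(P[0]+P[1]-P[2]-P[3]);yaw=np.arctan2(-d[0],d[1])
    print(P.round(1).tolist(),'c',c.round(1),'sides',e,'yaw',yaw.round(3))
E
python3 - <<'E'
from h import *
print('bar tray');rect('w2',[(302,280),(406,286),(393,469),(297,464)],10)
print('seat deck rim');rect('w2',[(230,85),(331,67),(347,158),(249,173)],24)
for p in [(359,213),(273,228)]: print('base',px2w('w2',p[0]/1.56,p[1]/1.56,5))
for p in [(507,276),(592,270)]: print('bar',px2w('w2',p[0]/1.56,p[1]/1.56,32))
for p in [(519,309),(597,304)]: print('block',px2w('w2',p[0]/1.56,p[1]/1.56,64))
print('ring',px2w('w2',577/1.56,360/1.56,96))
print('dropper',px2w('w2',509/1.56,149/1.56,92))
E
```

```text
bar tray
[[412.1, -217.0], [495.8, -229.0], [469.7, -397.7], [383.9, -385.4]] c [ 440.4 -307.3] sides [np.float64(170.7), np.float64(84.5), np.float64(170.7), np.float64(86.7)] yaw -0.159
seat deck rim
[[384.4, -69.5], [457.0, -63.9], [461.1, -125.7], [387.7, -130.3]] c [422.6 -97.3] sides [np.float64(60.9), np.float64(72.8), np.float64(62.0), np.float64(73.5)] yaw 0.06
base [ 463.53686054 -167.7539739     5.        ]
base [ 393.74634069 -173.81742579    5.        ]
bar [ 573.77599475 -222.23268475   32.        ]
bar [ 638.33230398 -222.94165658   32.        ]
block [ 575.48565057 -239.2535013    64.        ]
block [ 630.50958048 -240.15269473   64.        ]
ring [ 605.95572259 -267.50361682   96.        ]
dropper [ 566.04446254 -130.35718508   92.        ]
```

```bash
python3 -m inch '[{"x":-0.2,"y":0.15,"z":0,"rx":0,"ry":0,"rz":0},{"x":-0.2,"y":0.15,"z":0,"rx":0,"ry":0,"rz":0},{"x":-0.2,"y":0.15,"z":0,"rx":0,"ry":0,"rz":0},{"x":-0.2,"y":0.15,"z":0,"rx":0,"ry":0,"rz":0},{"x":-0.2,"y":0.15,"z":0,"rx":0,"ry":0,"rz":0},{"x":-0.2,"y":0.15,"z":0,"rx":0,"ry":0,"rz":0},{"x":-0.2,"y":0.15,"z":0,"rx":0,"ry":0,"rz":0}]'
python3 - <<'E'
from h import *
snap('wrist','w3',crop=(100,60,430,300),scale=2.4)
s=manip.sense();print(s['time_s'],s['ee_pos'],s['qpos'])
E
```

```text
time_s: 2.95
ee_pos: [607.3, -367.5, 328.0]
eef_rot: [0.735, 0.678, 0.001, -0.0]
force: [-0.6, -0.4, 0.8]
opening: 1.003
gripper_force: 0.0
3.0 [ 607.36405719 -367.34104133  328.48389539] [ 0.02064114  0.63933743  0.78231444  1.36631406 -0.45128427  1.31701804
  0.73482632]
```

View pics/w3.png

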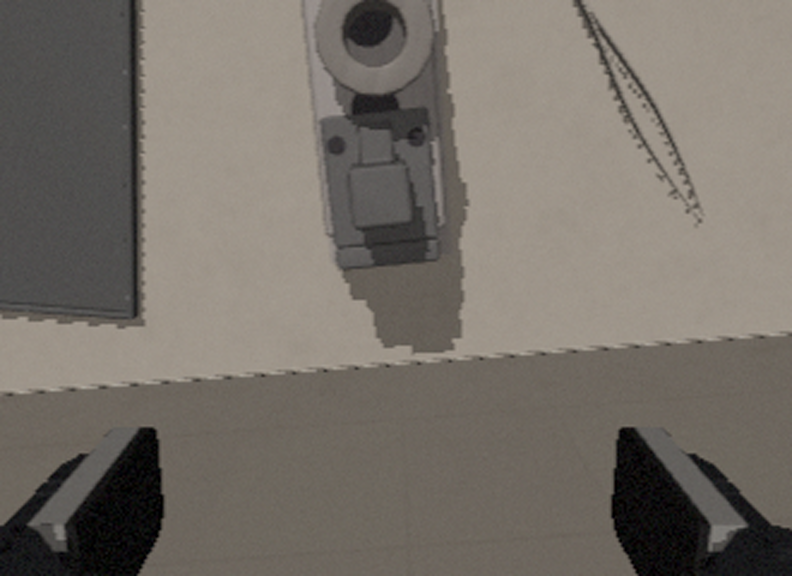

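Wedge on the block: sole (319–438, 109–265 in crop), boss top (350–412, 163–227), heel at the bottom (−y) end; ring at (375,35).

```bash
python3 - <<'E'
from h import *
F=lambda L:[(u/2.4+100,v/2.4+60) for u,v in L]
print('boss');rect('w3',F([(350,165),(409,163),(413,226),(353,228)]),106,1)
print('sole');rect('w3',F([(319,121),(428,109),(439,258),(342,268)]),72,1)
print('ring',px2w('w3',375/2.4+100,34/2.4+60,96))
d=manip.sense();print(d['ee_pos'])
E
```

```text
boss
[[596.4, -320.5], [618.8, -321.6], [618.6, -345.7], [595.3, -344.6]] c [ 607.3 -333.1] sides [np.float64(24.1), np.float64(22.5), np.float64(24.1), np.float64(23.4)] yaw -0.027
sole
[[583.3, -303.6], [629.2, -302.4], [629.8, -365.8], [586.9, -366.8]] c [ 607.3 -334.6] sides [np.float64(63.4), np.float64(45.9), np.float64(63.4), np.float64(42.9)] yaw 0.033
ring [ 609.78383882 -273.53065115   96.        ]
[ 607.36405719 -367.34104133  328.48389539]
```

```bash
python3 -m inch '[{"x":0.043,"y":-0.0035,"z":0.05,"rx":0,"ry":0,"rz":-0.025},{"x":0.043,"y":-0.0035,"z":0.1,"rx":0,"ry":0,"rz":-0.025},{"x":0.043,"y":-0.0035,"z":0.15,"rx":0,"ry":0,"rz":-0.025},{"x":0.043,"y":-0.0035,"z":0.19,"rx":0,"ry":0,"rz":-0.025},{"x":0.043,"y":-0.0035,"z":0.21,"rx":0,"ry":0,"rz":-0.025},{"x":0.043,"y":-0.0035,"z":0.22,"rx":0,"ry":0,"rz":-0.025},{"x":0.043,"y":-0.0035,"z":0.224,"rx":0,"ry":0,"rz":-0.025},{"x":0.043,"y":-0.0035,"z":0.224,"rx":0,"ry":0,"rz":-0.025},{"x":0.043,"y":-0.0035,"z":0.224,"rx":0,"ry":0,"rz":-0.025}]' 
python3 - <<'E'
from h import *
snap('side','s1',crop=(150,60,350,220),scale=4)
snap('wrist','w4',scale=1)
s=manip.sense();print(s['time_s'],s['ee_pos'],s['qpos'],s['force'])
E
```

```text
time_s: 3.9
ee_pos: [607.7, -335.5, 150.3]
eef_rot: [0.708, 0.706, 0.0, 0.001]
force: [0.5, -0.2, 0.5]
opening: 1.0
gripper_force: 0.0
4.0 [ 607.59931579 -335.45621287  149.93913554] [ 0.01515988  0.76482798  0.67251033  1.58371682 -0.54418658  0.98565264
  0.85445378] [-0.75200492 -0.4664087   0.638605  ]
```

View pics/w4.png

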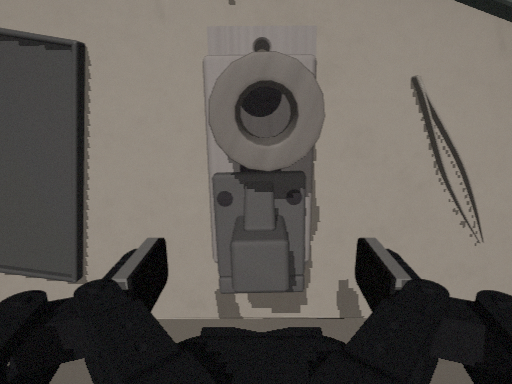

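Wrist view: boss top (231–291, 235–290) between the fingers, ring top centred (267,112), block's +y edge at row 55, bar's at row 26; yaw aligned.

```bash
python3 - <<'E'
from h import *
rect('w4',[(235,236),(287,235),(292,290),(231,291)],106,1)
rect('w4',[(213,173),(305,171),(303,277),(219,277)],72,1)
print('ring',px2w('w4',267,112,96))
for u,v,z in [(204,55,64),(316,55,64),(207,26,32),(317,26,32)]:print(px2w('w4',u,v,z))
E
python3 -m inch '[{"x":0,"y":0,"z":0,"rx":0,"ry":0,"rz":0},{"x":0,"y":0,"z":0,"rx":0,"ry":0,"rz":0},{"x":0,"y":0,"z":0,"rx":0,"ry":0,"rz":0},{"x":0,"y":0,"z":0,"rx":0,"ry":0,"rz":0},{"x":0,"y":0,"z":0,"rx":0,"ry":0,"rz":0},{"x":0,"y":0,"z":0,"rx":0,"ry":0,"rz":0},{"x":0,"y":0,"z":0,"rx":0,"ry":0,"rz":0},{"x":0,"y":0,"z":0,"rx":0,"ry":0,"rz":0},{"x":0,"y":0,"z":0,"rx":0,"ry":0,"rz":0},{"x":0,"y":0,"z":0,"rx":0,"ry":0,"rz":0}]' -1
```

```text
[[596.8, -318.9], [617.1, -318.6], [619.6, -342.9], [594.6, -343.2]] c [ 607.  -330.9] sides [np.float64(24.4), np.float64(20.3), np.float64(24.4), np.float64(25.0)] yaw 0.004
[[584.1, -300.9], [628.2, -300.1], [629.0, -357.0], [584.8, -356.8]] c [ 606.5 -328.7] sides [np.float64(55.9), np.float64(44.2), np.float64(56.9), np.float64(44.2)] yaw 0.013
ring [ 609.47911065 -272.14649963   96.        ]
[ 581.13451176 -247.16827574   64.        ]
[ 632.67754977 -247.36066551   64.        ]
[ 578.20888678 -227.90889732   32.        ]
[ 637.90870247 -228.12113808   32.        ]
time_s: 5.0
ee_pos: [607.3, -335.1, 148.9]
eef_rot: [0.708, 0.706, 0.0, 0.0]
force: [-0.1, 0.4, 2.6]
opening: 0.27
gripper_force: 59.5
```

```bash
python3 -m inch '[{"x":0,"y":0,"z":-0.02,"rx":0,"ry":0,"rz":0},{"x":0,"y":0,"z":-0.05,"rx":0,"ry":0,"rz":0},{"x":0,"y":0,"z":-0.1,"rx":0,"ry":0,"rz":0},{"x":0,"y":0,"z":-0.144,"rx":0,"ry":0,"rz":0},{"x":0.181,"y":-0.229,"z":-0.144,"rx":0,"ry":0,"rz":-0.022},{"x":0.181,"y":-0.229,"z":-0.144,"rx":0,"ry":0,"rz":-0.022},{"x":0.181,"y":-0.229,"z":-0.144,"rx":0,"ry":0,"rz":-0.022},{"x":0.181,"y":-0.229,"z":-0.144,"rx":0,"ry":0,"rz":-0.022},{"x":0.181,"y":-0.229,"z":-0.144,"rx":0,"ry":0,"rz":-0.022},{"x":0.181,"y":-0.229,"z":-0.144,"rx":0,"ry":0,"rz":-0.022},{"x":0.181,"y":-0.229,"z":-0.144,"rx":0,"ry":0,"rz":-0.022},{"x":0.181,"y":-0.229,"z":-0.144,"rx":0,"ry":0,"rz":-0.022}]' 
python3 - <<'E'
from h import *
snap('wrist','w5',scale=1.56)
s=manip.sense();print(s['time_s'],s['ee_pos'],s['qpos'],s['force'],s['opening'],R.from_quat(s['eef_rot']).as_matrix().round(3))
E
```

```text
time_s: 6.2
ee_pos: [425.3, -190.0, 264.5]
eef_rot: [0.684, 0.73, 0.0, 0.001]
force: [1.1, -0.5, -1.0]
opening: 0.273
gripper_force: 59.3
6.25 [ 425.32580815 -190.23228081  264.33532827] [-0.41237372  0.22727073  0.85822573  2.05686821 -0.2115214   0.94430805
  0.62289177] [ 0.07047999 -0.09180392 -1.71364326] 0.26981708472937843 [[-0.065  0.998  0.001]
 [ 0.998  0.065 -0.001]
 [-0.001  0.001 -1.   ]]
```

View pics/w5.png

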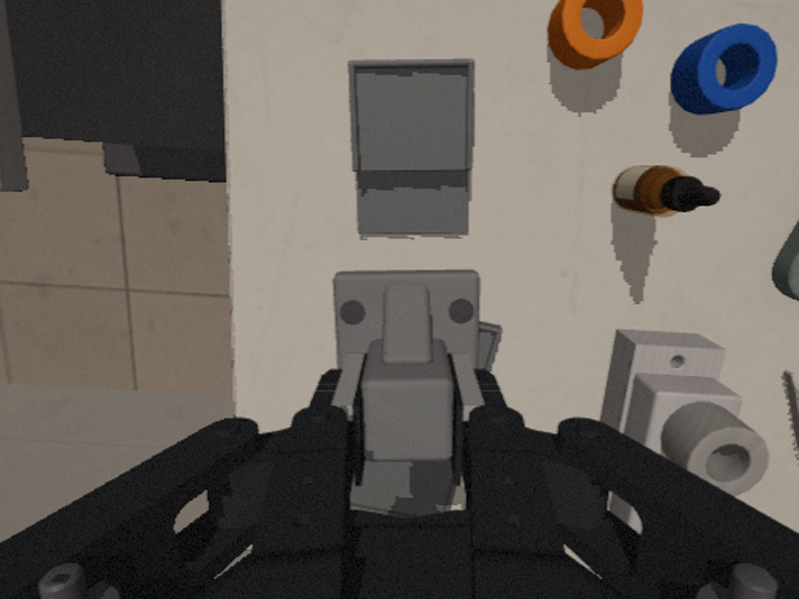

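Wedge is held squarely; seat aligned, deck rim (349–474, 60–171), base edge (359–468, row 234).

```bash
python3 - <<'E'
from h import *
rect('w5',[(349,62),(474,60),(472,170),(351,171)],24)
for u,v,z in [(359,234,5),(468,234,5),(334,272,187),(478,271,187)]:print(px2w('w5',u/1.56,v/1.56,z))
E
```

```text
[[383.1, -68.9], [455.4, -63.1], [460.4, -124.7], [386.4, -130.1]] c [421.3 -96.7] sides [np.float64(61.3), np.float64(72.6), np.float64(61.8), np.float64(74.2)] yaw 0.068
[ 391.12799326 -171.14285237    5.        ]
[ 464.32408267 -166.38574852    5.        ]
[ 399.94269712 -157.55507884  187.        ]
[ 444.01049948 -154.38265929  187.        ]
```

```bash
python3 -m inch '[{"x":0.0944,"y":0.0036,"z":0,"rx":0,"ry":0,"rz":0},{"x":0.0944,"y":0.0036,"z":0.04,"rx":0,"ry":0,"rz":0},{"x":0.0944,"y":0.0036,"z":0.09,"rx":0,"ry":0,"rz":0},{"x":0.0944,"y":0.0036,"z":0.14,"rx":0,"ry":0,"rz":0},{"x":0.0944,"y":0.0036,"z":0.17,"rx":0,"ry":0,"rz":0},{"x":0.0944,"y":0.0036,"z":0.18,"rx":0,"ry":0,"rz":0},{"x":0.0944,"y":0.0036,"z":0.188,"rx":0,"ry":0,"rz":0},{"x":0.0944,"y":0.0036,"z":0.193,"rx":0,"ry":0,"rz":0},{"x":0.0944,"y":0.0036,"z":0.196,"rx":0,"ry":0,"rz":0},{"x":0.0944,"y":0.0036,"z":0.196,"rx":0,"ry":0,"rz":0}]' 
python3 -m inch '[{"x":0,"y":0,"z":0.001,"rx":0,"ry":0,"rz":0},{"x":0,"y":0,"z":0.002,"rx":0,"ry":0,"rz":0},{"x":0,"y":0,"z":0.003,"rx":0,"ry":0,"rz":0},{"x":0,"y":0,"z":0.003,"rx":0,"ry":0,"rz":0}]'
```

```text
time_s: 7.25
ee_pos: [423.0, -114.1, 107.6]
eef_rot: [0.684, 0.73, 0.001, 0.0]
force: [-0.1, -0.2, -1.4]
opening: 0.269
gripper_force: 59.2
time_s: 7.65
ee_pos: [422.5, -113.9, 104.7]
eef_rot: [0.684, 0.73, 0.0, 0.0]
force: [0.3, -0.2, -2.0]
opening: 0.272
gripper_force: 59.2
```

```bash
python3 -m inch '[{"x":0,"y":0,"z":0.001,"rx":0,"ry":0,"rz":0},{"x":0,"y":0,"z":0.002,"rx":0,"ry":0,"rz":0},{"x":0,"y":0,"z":0.002,"rx":0,"ry":0,"rz":0},{"x":0,"y":0,"z":0.002,"rx":0,"ry":0,"rz":0}]'
```

```text
time_s: 8.05
ee_pos: [422.5, -114.1, 103.7]
eef_rot: [0.684, 0.73, 0.0, -0.0]
force: [-3.0, 1.0, 13.6]
opening: 0.274
gripper_force: 61.3
```

```bash
python3 -m inch '[{"x":0,"y":0,"z":0,"rx":0,"ry":0,"rz":0},{"x":0,"y":0,"z":-0.001,"rx":0,"ry":0,"rz":0}]'; python3 -m inch '[{"x":0,"y":0,"z":0,"rx":0,"ry":0,"rz":0},{"x":0,"y":0,"z":0,"rx":0,"ry":0,"rz":0},{"x":0,"y":0,"z":0,"rx":0,"ry":0,"rz":0},{"x":0,"y":0,"z":0,"rx":0,"ry":0,"rz":0},{"x":0,"y":0,"z":0,"rx":0,"ry":0,"rz":0},{"x":0,"y":0,"z":0,"rx":0,"ry":0,"rz":0},{"x":0,"y":0,"z":0,"rx":0,"ry":0,"rz":0},{"x":0,"y":0,"z":0,"rx":0,"ry":0,"rz":0}]' 1
python3 - <<'E'
from h import *
snap('wrist','w6',scale=1.3)
s=manip.sense();print(s['time_s'],s['ee_pos'],s['force'],s['opening'])
E
```

```text
time_s: 8.25
ee_pos: [422.6, -114.0, 104.1]
eef_rot: [0.684, 0.73, 0.0, 0.0]
force: [0.1, -0.5, -1.5]
opening: 0.272
gripper_force: 59.3
time_s: 9.05
ee_pos: [422.5, -114.0, 103.9]
eef_rot: [0.684, 0.73, 0.0, 0.0]
force: [-0.1, -0.5, 0.3]
opening: 0.999
gripper_force: 0.0
9.1 [ 422.46366525 -113.99841728  103.88577085] [-0.81087478 -0.56778852  0.11815381] 0.9977070986553237
```

View pics/w6.png

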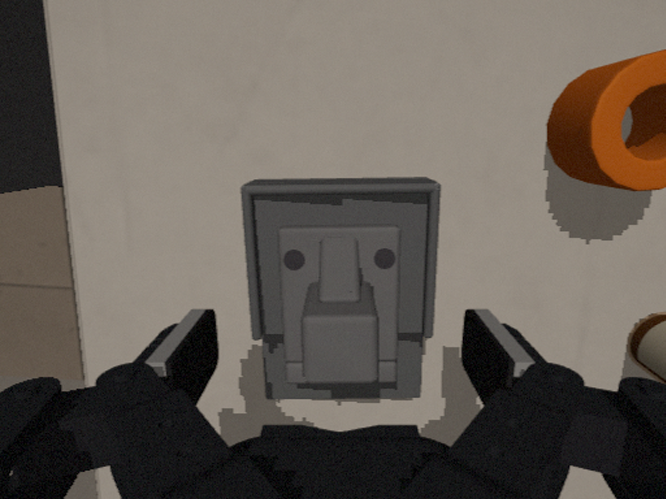

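Wedge stop sits flat in its seat, heel over the free edge (boss at (340,345)). Next the ring.

```bash
python3 -m inch '[{"x":0,"y":0,"z":-0.05,"rx":0,"ry":0,"rz":0},{"x":0,"y":0,"z":-0.1,"rx":0,"ry":0,"rz":0},{"x":0,"y":0,"z":-0.15,"rx":0,"ry":0,"rz":0},{"x":-0.2123,"y":0.2204,"z":-0.2,"rx":0,"ry":0,"rz":0.0207},{"x":-0.2123,"y":0.2204,"z":-0.2,"rx":0,"ry":0,"rz":0.0207},{"x":-0.2123,"y":0.2204,"z":-0.2,"rx":0,"ry":0,"rz":0.0207},{"x":-0.2123,"y":0.2204,"z":-0.2,"rx":0,"ry":0,"rz":0.0207},{"x":-0.2123,"y":0.2204,"z":-0.2,"rx":0,"ry":0,"rz":0.0207},{"x":-0.2123,"y":0.2204,"z":-0.2,"rx":0,"ry":0,"rz":0.0207},{"x":-0.2123,"y":0.2204,"z":-0.16,"rx":0,"ry":0,"rz":0.0207},{"x":-0.2123,"y":0.2204,"z":-0.11,"rx":0,"ry":0,"rz":0.0207},{"x":-0.2123,"y":0.2204,"z":-0.07,"rx":0,"ry":0,"rz":0.0207},{"x":-0.2123,"y":0.2204,"z":-0.055,"rx":0,"ry":0,"rz":0.0207},{"x":-0.2123,"y":0.2204,"z":-0.0475,"rx":0,"ry":0,"rz":0.0207},{"x":-0.2123,"y":0.2204,"z":-0.0475,"rx":0,"ry":0,"rz":0.0207}]'
python3 -m inch '[{"x":0,"y":0,"z":0,"rx":0,"ry":0,"rz":0},{"x":0,"y":0,"z":0,"rx":0,"ry":0,"rz":0},{"x":0,"y":0,"z":0,"rx":0,"ry":0,"rz":0},{"x":0,"y":0,"z":0,"rx":0,"ry":0,"rz":0},{"x":0,"y":0,"z":0,"rx":0,"ry":0,"rz":0},{"x":0,"y":0,"z":0,"rx":0,"ry":0,"rz":0},{"x":0,"y":0,"z":0,"rx":0,"ry":0,"rz":0},{"x":0,"y":0,"z":0,"rx":0,"ry":0,"rz":0}]' -1
```

```text
time_s: 10.6
ee_pos: [609.6, -272.1, 142.2]
eef_rot: [0.707, 0.707, -0.0, 0.0]
force: [0.4, 0.2, 0.1]
opening: 0.999
gripper_force: 0.0
time_s: 11.4
ee_pos: [610.1, -272.3, 143.7]
eef_rot: [0.707, 0.707, 0.001, 0.001]
force: [-1.2, 0.9, 6.9]
opening: 0.522
gripper_force: 60.5
```

```bash
python3 - <<'E'
from h import *
def tri(a,b):
    f=lambda n,p:(px2w(n,*p,0),px2w(n,*p,300))
    A,B=f('scene0',a),f('side0',b);d1=A[1]-A[0];d2=B[1]-B[0]
    t=np.linalg.lstsq(np.c_[d1,-d2],B[0]-A[0],rcond=None)[0];return ((A[0]+d1*t[0]+B[0]+d2*t[1])/2).round(),np.linalg.norm(A[0]+d1*t[0]-B[0]-d2*t[1]).round(1)
print('ball',tri((240,48),(165,25)),'head',tri((213,88),(127,65)),'ram',tri((227,130),(139,125)),'dish',tri((215,220),(213,228)))
rect('side0',[(198,219),(228,219),(228,237),(198,237)],10,1)
E
python3 -m inch '[{"x":0,"y":0,"z":-0.02,"rx":0,"ry":0,"rz":0},{"x":0,"y":0,"z":-0.06,"rx":0,"ry":0,"rz":0},{"x":0,"y":0,"z":-0.11,"rx":0,"ry":0,"rz":0},{"x":0,"y":0,"z":-0.15,"rx":0,"ry":0,"rz":0},{"x":0,"y":0,"z":-0.15,"rx":0,"ry":0,"rz":0}]'
```

```text
ball (array([679., -90., 420.]), np.float64(2.1)) head (array([772., -75., 324.]), np.float64(39.0)) ram (array([ 800., -136.,  167.]), np.float64(2.9)) dish (array([603.,  66.,   3.]), np.float64(0.6))
[[641.8, 41.9], [568.3, 41.2], [563.9, 99.9], [633.5, 100.7]] c [601.9  70.9] sides [np.float64(59.3), np.float64(73.4), np.float64(58.9), np.float64(69.6)] yaw -3.034
time_s: 11.9
ee_pos: [610.9, -273.6, 268.3]
eef_rot: [0.707, 0.707, 0.002, 0.004]
force: [1.1, -0.4, -1.3]
opening: 0.522
gripper_force: 61.5
```

```bash
python3 -m inch '[{"x":0.1525,"y":-0.1375,"z":0,"rx":0,"ry":0,"rz":0},{"x":0.1525,"y":-0.1375,"z":0,"rx":0,"ry":0,"rz":0},{"x":0.1525,"y":-0.1375,"z":0,"rx":0,"ry":0,"rz":0},{"x":0.1525,"y":-0.1375,"z":0,"rx":0,"ry":0,"rz":0},{"x":0.315,"y":-0.1375,"z":0,"rx":0,"ry":0,"rz":0},{"x":0.315,"y":-0.1375,"z":0,"rx":0,"ry":0,"rz":0},{"x":0.315,"y":-0.1375,"z":0,"rx":0,"ry":0,"rz":0},{"x":0.34,"y":-0.0625,"z":0,"rx":0,"ry":0,"rz":0},{"x":0.34,"y":-0.0625,"z":0,"rx":0,"ry":0,"rz":0},{"x":0.34,"y":-0.0625,"z":0,"rx":0,"ry":0,"rz":0},{"x":0.34,"y":-0.0625,"z":0,"rx":0,"ry":0,"rz":0}]'
python3 - <<'E'
from h import *
snap('wrist','w7',scale=1.56)
s=manip.sense();print(s['time_s'],s['ee_pos'],s['force'],s['opening'],s['qpos'])
E
```

```text
time_s: 13.0
ee_pos: [558.7, -1.0, 261.6]
eef_rot: [0.707, 0.707, -0.001, -0.0]
force: [-0.4, -0.5, -1.9]
opening: 0.518
gripper_force: 61.9
13.05 [558.44049387  -1.23250697 261.75586728] [-0.40537212 -0.02799257 -0.69668594] 0.5239864831298371 [-0.69872337  0.42655091  0.81949425  1.84856928 -0.36136622  1.02342866
  0.26693345]
```

View pics/w7.png

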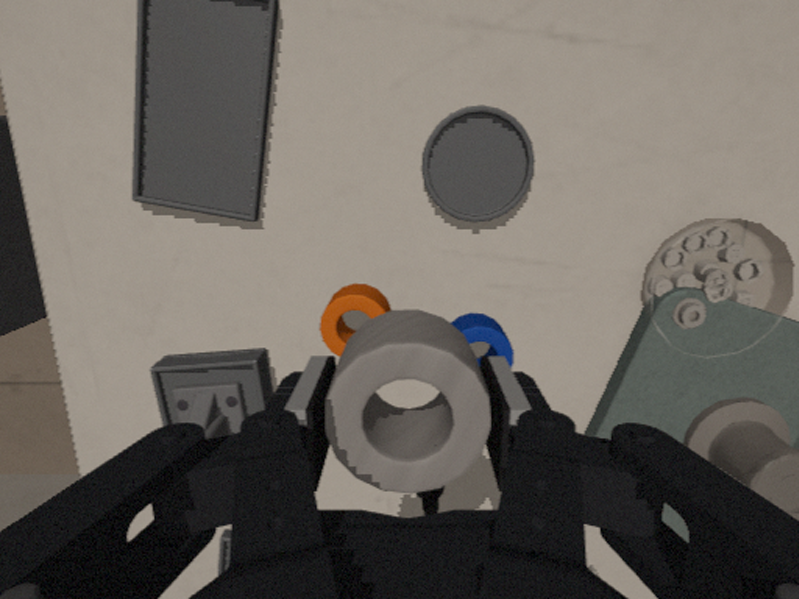

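Dish rim centred at (478,163); ring held between pads, top centre (410,430); block tray's near edge (134,200)–(258,219).

```bash
python3 - <<'E'
from h import *
p=lambda u,v,z:px2w('w7',u/1.56,v/1.56,z).round(1)
print('dish',p(478,163,10),p(422,163,10),p(534,163,10),p(478,105,10),p(478,222,10),'ring',p(410,418,215),'tray',p(134,200,10),p(258,219,10),p(278,0,10),p(145,0,10))
E
```

```text
dish [602.4  65.9  10. ] [567.  66.  10.] [637.8  65.9  10. ] [601.2 100.3  10. ] [603.8  28.8  10. ] ring [5.585e+02 4.000e-01 2.150e+02] tray [381.3  43.1  10. ] [460.4  30.9  10. ] [482.3 157.9  10. ] [404.6 158.   10. ]
```

```bash
python3 -m inch '[{"x":0.083,"y":0.055,"z":0.02,"rx":0,"ry":0,"rz":0},{"x":0.083,"y":0.055,"z":0.07,"rx":0,"ry":0,"rz":0},{"x":0.083,"y":0.055,"z":0.12,"rx":0,"ry":0,"rz":0},{"x":0.083,"y":0.055,"z":0.17,"rx":0,"ry":0,"rz":0},{"x":0.083,"y":0.055,"z":0.2,"rx":0,"ry":0,"rz":0},{"x":0.083,"y":0.055,"z":0.211,"rx":0,"ry":0,"rz":0},{"x":0.083,"y":0.055,"z":0.216,"rx":0,"ry":0,"rz":0},{"x":0.083,"y":0.055,"z":0.216,"rx":0,"ry":0,"rz":0},{"x":0.083,"y":0.055,"z":0.216,"rx":0,"ry":0,"rz":0}]'
python3 -m inch '[{"x":0,"y":0,"z":0.001,"rx":0,"ry":0,"rz":0},{"x":0,"y":0,"z":0.002,"rx":0,"ry":0,"rz":0},{"x":0,"y":0,"z":0.003,"rx":0,"ry":0,"rz":0},{"x":0,"y":0,"z":0.003,"rx":0,"ry":0,"rz":0}]'
```

```text
time_s: 13.95
ee_pos: [604.2, 66.3, 90.7]
eef_rot: [0.707, 0.707, 0.001, 0.001]
force: [0.5, -0.3, -0.9]
opening: 0.522
gripper_force: 61.9
time_s: 14.35
ee_pos: [603.4, 66.5, 86.8]
eef_rot: [0.707, 0.707, 0.0, -0.0]
force: [-0.0, 0.1, -2.3]
opening: 0.517
gripper_force: 61.9
```

```bash
python3 -m inch '[{"x":0,"y":0,"z":0.001,"rx":0,"ry":0,"rz":0},{"x":0,"y":0,"z":0.002,"rx":0,"ry":0,"rz":0},{"x":0,"y":0,"z":0.002,"rx":0,"ry":0,"rz":0},{"x":0,"y":0,"z":0.002,"rx":0,"ry":0,"rz":0}]'; python3 -m inch '[{"x":0,"y":0,"z":0.001,"rx":0,"ry":0,"rz":0},{"x":0,"y":0,"z":0.001,"rx":0,"ry":0,"rz":0},{"x":0,"y":0,"z":0.001,"rx":0,"ry":0,"rz":0}]'
```

```text
time_s: 14.75
ee_pos: [603.4, 66.4, 85.0]
eef_rot: [0.707, 0.707, -0.0, -0.0]
force: [-0.4, -0.6, -2.1]
opening: 0.522
gripper_force: 61.9
time_s: 15.05
ee_pos: [603.4, 66.4, 84.6]
eef_rot: [0.707, 0.707, 0.0, -0.0]
force: [-1.4, -0.1, 4.4]
opening: 0.52
gripper_force: 62.4
```

```bash
python3 -m inch '[{"x":0,"y":0,"z":0,"rx":0,"ry":0,"rz":0},{"x":0,"y":0,"z":0,"rx":0,"ry":0,"rz":0},{"x":0,"y":0,"z":0,"rx":0,"ry":0,"rz":0},{"x":0,"y":0,"z":0,"rx":0,"ry":0,"rz":0},{"x":0,"y":0,"z":0,"rx":0,"ry":0,"rz":0},{"x":0,"y":0,"z":0,"rx":0,"ry":0,"rz":0},{"x":0,"y":0,"z":0,"rx":0,"ry":0,"rz":0},{"x":0,"y":0,"z":0,"rx":0,"ry":0,"rz":0}]' 1
python3 -m inch '[{"x":0,"y":0,"z":-0.05,"rx":0,"ry":0,"rz":0},{"x":0,"y":0,"z":-0.1,"rx":0,"ry":0,"rz":0},{"x":0,"y":0,"z":-0.15,"rx":0,"ry":0,"rz":0},{"x":0,"y":0,"z":-0.22,"rx":0,"ry":0,"rz":0},{"x":0,"y":0,"z":-0.22,"rx":0,"ry":0,"rz":0}]'
python3 - <<'E'
from h import *
snap('wrist','w8',scale=1.3)
s=manip.sense();print(s['time_s'],s['ee_pos'],s['force'],s['opening'],s['qpos'])
E
```

```text
time_s: 15.85
ee_pos: [603.4, 66.5, 84.3]
eef_rot: [0.707, 0.707, 0.0, 0.0]
force: [0.0, -0.6, -0.9]
opening: 1.002
gripper_force: 0.0
time_s: 16.35
ee_pos: [605.8, 65.7, 266.2]
eef_rot: [0.707, 0.707, 0.004, 0.002]
force: [0.7, 0.6, -0.0]
opening: 0.998
gripper_force: 0.0
16.4 [605.07838309  66.11347549 264.4379331 ] [ 1.06394545 -0.88329469  0.04704791] 1.000019071932812 [-0.74640043  0.5092322   0.79425458  1.72689425 -0.40929839  1.07172541
  0.18252229]
```

View pics/w8.png

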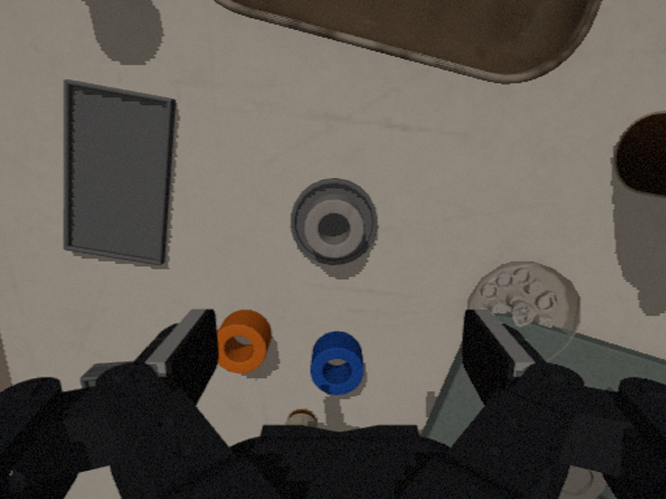

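Ring lies released in the dish (334,225); block tray corners (65,80),(175,99),(164,265),(66,248). Back to the stack for the block.

```bash
python3 - <<'E'
from h import *
rect('w8',[(65,80),(175,99),(164,265),(66,248)],10,1.3)
E
python3 -m inch '[{"x":-0.108,"y":-0.129,"z":0,"rx":0,"ry":0,"rz":0},{"x":-0.108,"y":-0.129,"z":0,"rx":0,"ry":0,"rz":0},{"x":-0.108,"y":-0.129,"z":0,"rx":0,"ry":0,"rz":0},{"x":-0.27,"y":-0.129,"z":0,"rx":0,"ry":0,"rz":0},{"x":-0.27,"y":-0.129,"z":0,"rx":0,"ry":0,"rz":0},{"x":-0.27,"y":-0.129,"z":0,"rx":0,"ry":0,"rz":0},{"x":-0.459,"y":0.0045,"z":0,"rx":0,"ry":0,"rz":0},{"x":-0.459,"y":0.0045,"z":0,"rx":0,"ry":0,"rz":0},{"x":-0.459,"y":0.0045,"z":0,"rx":0,"ry":0,"rz":0},{"x":-0.459,"y":0.0045,"z":0,"rx":0,"ry":0,"rz":0},{"x":-0.459,"y":0.0045,"z":0.03,"rx":0,"ry":0,"rz":0},{"x":-0.459,"y":0.0045,"z":0.08,"rx":0,"ry":0,"rz":0},{"x":-0.459,"y":0.0045,"z":0.12,"rx":0,"ry":0,"rz":0},{"x":-0.459,"y":0.0045,"z":0.12,"rx":0,"ry":0,"rz":0}]'
python3 - <<'E'
from h import *
snap('wrist','w9',scale=1.3)
s=manip.sense();print(s['time_s'],s['ee_pos'],s['force'],s['opening'],s['qpos'])
E
```

```text
[[403.9, 173.4], [483.7, 160.1], [461.0, 29.7], [382.4, 44.6]] c [432.7 101.9] sides [np.float64(130.6), np.float64(81.0), np.float64(132.4), np.float64(80.0)] yaw -0.169
time_s: 17.8
ee_pos: [604.4, -298.9, 158.0]
eef_rot: [0.707, 0.707, -0.002, -0.005]
force: [-0.3, 1.1, -1.2]
opening: 1.001
gripper_force: 0.0
17.85 [ 605.62618879 -299.91820297  161.1928793 ] [-0.14901879  0.19156868  1.12143869] 0.9997057057828124 [-0.07020438  0.74164529  0.72261979  1.62433069 -0.55892529  0.99925788
  0.83546414]
```

View pics/w9.png

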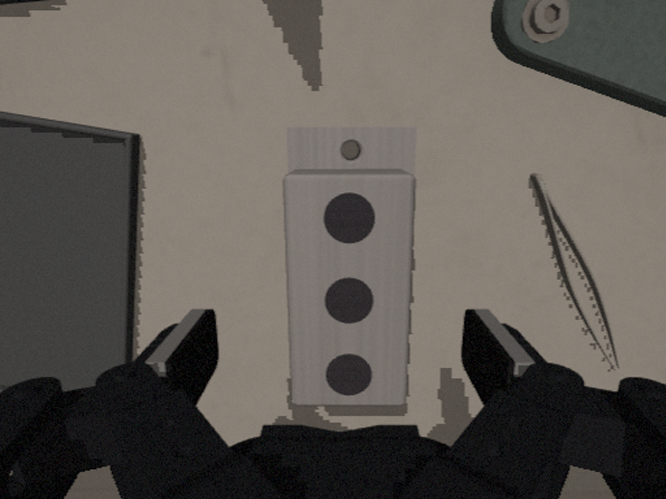

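Block with three marks now free: corners (286,174),(414,174),(407,405),(291,405), centred between the fingers.

```bash
python3 - <<'E'
from h import *
rect('w9',[(286,175),(414,175),(407,404),(291,404)],64,1.3)
print(px2w('w9',349/1.3,300/1.3,64), px2w('w9',287/1.3,127/1.3,32),px2w('w9',415/1.3,127/1.3,32))
E
```

```text
[[581.5, -247.1], [632.3, -247.1], [633.9, -351.5], [580.3, -351.8]] c [ 607.  -299.4] sides [np.float64(104.7), np.float64(50.8), np.float64(104.4), np.float64(53.6)] yaw 0.002
[ 606.8433303  -300.21916455   64.        ] [ 578.29659453 -227.91911259   32.        ] [ 637.22052799 -227.9527658    32.        ]
```

```bash
python3 -m inch '[{"x":0,"y":0.001,"z":0.03,"rx":0,"ry":0,"rz":0},{"x":0,"y":0.001,"z":0.055,"rx":0,"ry":0,"rz":0},{"x":0,"y":0.001,"z":0.065,"rx":0,"ry":0,"rz":0},{"x":0,"y":0.001,"z":0.065,"rx":0,"ry":0,"rz":0},{"x":0,"y":0.001,"z":0.065,"rx":0,"ry":0,"rz":0}]'
```

```text
time_s: 18.35
ee_pos: [608.5, -301.3, 113.8]
eef_rot: [0.707, 0.707, 0.0, 0.001]
force: [-0.3, 0.3, -0.0]
opening: 1.003
gripper_force: 0.0
```

```bash
python3 -m inch '[{"x":0.0015,"y":-0.001,"z":0.003,"rx":0,"ry":0,"rz":0},{"x":0.0015,"y":-0.001,"z":0.003,"rx":0,"ry":0,"rz":0},{"x":0.0015,"y":-0.001,"z":0.003,"rx":0,"ry":0,"rz":0},{"x":0.0015,"y":-0.001,"z":0.003,"rx":0,"ry":0,"rz":0},{"x":0.0015,"y":-0.001,"z":0.003,"rx":0,"ry":0,"rz":0},{"x":0.0015,"y":-0.001,"z":0.003,"rx":0,"ry":0,"rz":0},{"x":0.0015,"y":-0.001,"z":0.003,"rx":0,"ry":0,"rz":0},{"x":0.0015,"y":-0.001,"z":0.003,"rx":0,"ry":0,"rz":0}]' -1
python3 -m inch '[{"x":0,"y":0,"z":-0.01,"rx":0,"ry":0,"rz":0},{"x":0,"y":0,"z":-0.04,"rx":0,"ry":0,"rz":0},{"x":0,"y":0,"z":-0.09,"rx":0,"ry":0,"rz":0},{"x":0,"y":0,"z":-0.14,"rx":0,"ry":0,"rz":0},{"x":0,"y":0,"z":-0.19,"rx":0,"ry":0,"rz":0},{"x":0,"y":0,"z":-0.19,"rx":0,"ry":0,"rz":0},{"x":0,"y":0,"z":-0.19,"rx":0,"ry":0,"rz":0}]'
```

```text
time_s: 19.15
ee_pos: [607.6, -299.7, 110.8]
eef_rot: [0.707, 0.707, 0.0, 0.0]
force: [0.7, 0.4, 6.3]
opening: 0.62
gripper_force: 64.4
time_s: 19.85
ee_pos: [607.0, -299.5, 262.5]
eef_rot: [0.707, 0.707, 0.0, 0.0]
force: [-0.5, -0.3, -3.3]
opening: 0.618
gripper_force: 64.0
```

```bash
python3 -m inch '[{"x":0.5018,"y":-0.2179,"z":0,"rx":0,"ry":0,"rz":0.054},{"x":0.5018,"y":-0.2179,"z":0,"rx":0,"ry":0,"rz":0.054},{"x":0.5018,"y":-0.2179,"z":0,"rx":0,"ry":0,"rz":0.054},{"x":0.5018,"y":-0.2179,"z":0,"rx":0,"ry":0,"rz":0.054},{"x":0.5018,"y":-0.2179,"z":0,"rx":0,"ry":0,"rz":0.054},{"x":0.5018,"y":-0.2179,"z":0,"rx":0,"ry":0,"rz":0.054},{"x":0.5018,"y":-0.2179,"z":0,"rx":0,"ry":0,"rz":0.054},{"x":0.5018,"y":-0.2179,"z":0,"rx":0,"ry":0,"rz":0.054},{"x":0.5018,"y":-0.2179,"z":0,"rx":0,"ry":0,"rz":0.054},{"x":0.5018,"y":-0.2179,"z":0,"rx":0,"ry":0,"rz":0.054},{"x":0.5018,"y":-0.2179,"z":0.05,"rx":0,"ry":0,"rz":0.054},{"x":0.5018,"y":-0.2179,"z":0.1,"rx":0,"ry":0,"rz":0.054},{"x":0.5018,"y":-0.2179,"z":0.15,"rx":0,"ry":0,"rz":0.054},{"x":0.5018,"y":-0.2179,"z":0.18,"rx":0,"ry":0,"rz":0.054},{"x":0.5018,"y":-0.2179,"z":0.19,"rx":0,"ry":0,"rz":0.054},{"x":0.5018,"y":-0.2179,"z":0.19,"rx":0,"ry":0,"rz":0.054},{"x":0.5018,"y":-0.2179,"z":0.19,"rx":0,"ry":0,"rz":0.054}]'
python3 - <<'E'
from h import *
snap('wrist','w10',scale=1.3)
s=manip.sense();print(s['time_s'],s['ee_pos'],s['force'],s['opening'],s['qpos'],R.from_quat(s['eef_rot']).as_matrix().round(3))
E
```

```text
time_s: 21.55
ee_pos: [433.1, 101.4, 110.5]
eef_rot: [0.765, 0.644, 0.0, 0.0]
force: [0.2, 0.1, -2.8]
opening: 0.618
gripper_force: 64.2
21.6 [433.34679835 101.75452652 110.83658244] [-0.13837341  0.31617327 -2.73036752] 0.6215587748459996 [-0.92168001  0.49719275  0.7380507   2.23238902 -0.5941283   0.61094461
  0.08803896] [[ 0.169  0.986  0.001]
 [ 0.986 -0.169  0.001]
 [ 0.001  0.001 -1.   ]]
```

View pics/w10.png

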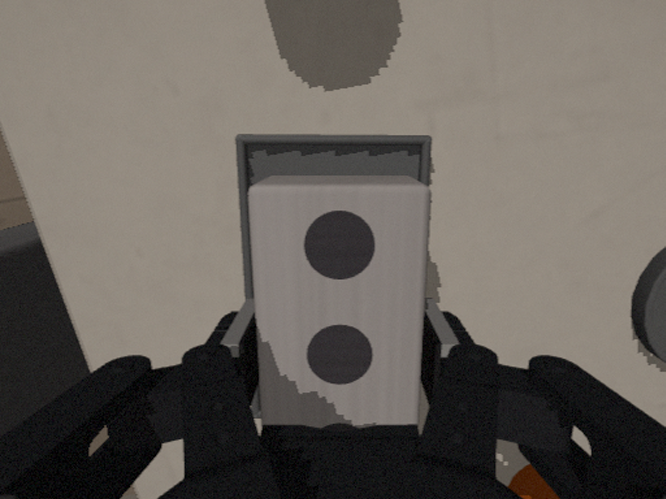

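Block held over the tray, aligned; tray far rim (237–431, row 137), block far edge centred (339,183).

```bash
python3 - <<'E'
from h import *
p=lambda u,v,z:px2w('w10',u/1.3,v/1.3,z)
m=(p(237,137,10)+p(431,137,10))/2;a=np.array([.169,.986]);print('tray',m,m[:2]-67*a)
m=(p(249,183,64)+p(428,183,64))/2;print('block',m,m[:2]-54*a)
E
```

```text
tray [441.37468177 166.75162768  10.        ] [430.05168177 100.68962768]
block [441.0625793  153.93912619  64.        ] [431.9365793  100.69512619]
```

```bash
python3 -m inch '[{"x":0,"y":-0.002,"z":0.015,"rx":0,"ry":0,"rz":0},{"x":0,"y":-0.002,"z":0.025,"rx":0,"ry":0,"rz":0},{"x":0,"y":-0.002,"z":0.029,"rx":0,"ry":0,"rz":0},{"x":0,"y":-0.002,"z":0.03,"rx":0,"ry":0,"rz":0},{"x":0,"y":-0.002,"z":0.031,"rx":0,"ry":0,"rz":0},{"x":0,"y":-0.002,"z":0.031,"rx":0,"ry":0,"rz":0}]';python3 -m inch '[{"x":0,"y":0,"z":0.001,"rx":0,"ry":0,"rz":0},{"x":0,"y":0,"z":0.002,"rx":0,"ry":0,"rz":0},{"x":0,"y":0,"z":0.002,"rx":0,"ry":0,"rz":0}]'
```

```text
time_s: 22.2
ee_pos: [431.2, 102.1, 85.1]
eef_rot: [0.764, 0.645, 0.0, 0.0]
force: [-0.9, 0.6, -3.2]
opening: 0.623
gripper_force: 64.4
time_s: 22.5
ee_pos: [431.2, 102.1, 83.7]
eef_rot: [0.764, 0.645, 0.0, -0.0]
force: [-2.2, -0.1, 2.7]
opening: 0.616
gripper_force: 64.8
```

```bash
python3 -m inch '[{"x":0,"y":0,"z":0,"rx":0,"ry":0,"rz":0},{"x":0,"y":0,"z":0,"rx":0,"ry":0,"rz":0},{"x":0,"y":0,"z":0,"rx":0,"ry":0,"rz":0},{"x":0,"y":0,"z":0,"rx":0,"ry":0,"rz":0},{"x":0,"y":0,"z":0,"rx":0,"ry":0,"rz":0},{"x":0,"y":0,"z":0,"rx":0,"ry":0,"rz":0},{"x":0,"y":0,"z":0,"rx":0,"ry":0,"rz":0}]' 1
python3 -m inch '[{"x":0,"y":0,"z":-0.05,"rx":0,"ry":0,"rz":0},{"x":0,"y":0,"z":-0.1,"rx":0,"ry":0,"rz":0},{"x":0,"y":0,"z":-0.15,"rx":0,"ry":0,"rz":0},{"x":0,"y":0,"z":-0.22,"rx":0,"ry":0,"rz":0},{"x":0,"y":0,"z":-0.22,"rx":0,"ry":0,"rz":0},{"x":0,"y":0,"z":-0.22,"rx":0,"ry":0,"rz":0}]'
python3 - <<'E'
from h import *
snap('wrist','w11',scale=1.3)
s=manip.sense();print(s['time_s'],s['ee_pos']);M=R.from_quat(s['eef_rot']).as_matrix()
print(M.T@(np.array([608,-300,180])-s['ee_pos'])/800)
E
```

```text
time_s: 23.2
ee_pos: [431.1, 102.1, 83.5]
eef_rot: [0.764, 0.645, 0.0, -0.0]
force: [0.2, -0.6, -0.5]
opening: 1.002
gripper_force: 0.0
time_s: 23.8
ee_pos: [431.5, 102.8, 260.5]
eef_rot: [0.764, 0.645, 0.002, -0.001]
force: [0.3, 0.1, -0.5]
opening: 0.999
gripper_force: 0.0
23.85 [430.72251659 102.67479143 259.29430493]
[-0.45934014  0.30268316  0.09835513]
```

View pics/w11.png

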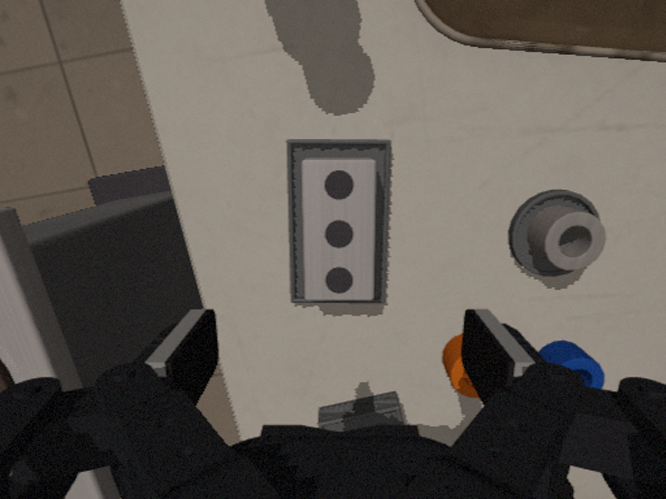

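Block lies in the tray with margin all round (302–377, 158–300). On to the bar.

```bash
python3 -m inch '[{"x":-0.459,"y":0.3027,"z":0,"rx":0,"ry":0,"rz":-0.054},{"x":-0.459,"y":0.3027,"z":0,"rx":0,"ry":0,"rz":-0.054},{"x":-0.459,"y":0.3027,"z":0,"rx":0,"ry":0,"rz":-0.054},{"x":-0.459,"y":0.3027,"z":0,"rx":0,"ry":0,"rz":-0.054},{"x":-0.459,"y":0.3027,"z":0,"rx":0,"ry":0,"rz":-0.054},{"x":-0.459,"y":0.3027,"z":0,"rx":0,"ry":0,"rz":-0.054},{"x":-0.459,"y":0.3027,"z":0,"rx":0,"ry":0,"rz":-0.054},{"x":-0.459,"y":0.3027,"z":0,"rx":0,"ry":0,"rz":-0.054},{"x":-0.459,"y":0.3027,"z":0,"rx":0,"ry":0,"rz":-0.054},{"x":-0.459,"y":0.3027,"z":0,"rx":0,"ry":0,"rz":-0.054},{"x":-0.459,"y":0.3027,"z":0.05,"rx":0,"ry":0,"rz":-0.054},{"x":-0.459,"y":0.3027,"z":0.1,"rx":0,"ry":0,"rz":-0.054},{"x":-0.459,"y":0.3027,"z":0.15,"rx":0,"ry":0,"rz":-0.054},{"x":-0.459,"y":0.3027,"z":0.17,"rx":0,"ry":0,"rz":-0.054},{"x":-0.459,"y":0.3027,"z":0.17,"rx":0,"ry":0,"rz":-0.054},{"x":-0.459,"y":0.3027,"z":0.17,"rx":0,"ry":0,"rz":-0.054}]'
python3 - <<'E'
from h import *
snap('wrist','w12')
d=np.load('pics/w12.npz');im=d['im']
print(manip.sense()['ee_pos'])
# dark holes near each end of the bar
g=cv2.cvtColor(im,cv2.COLOR_BGR2GRAY)
for y in (-300+72,-300-72,-300+60): print(y,w2px('w12',[608,y,32]))
print('col profile rows',[ (v,int(g[v,235:290].mean())) for v in range(20,300,4)])
E
```

```text
time_s: 25.45
ee_pos: [607.9, -301.4, 123.8]
eef_rot: [0.707, 0.707, -0.0, 0.0]
force: [0.7, -0.3, 0.7]
opening: 1.006
gripper_force: 0.0
[ 608.41344438 -301.54796505  124.93025486]
-228 (np.float64(262.99978342807816), np.float64(89.5806876683696))
-372 (np.float64(262.74016216009653), np.float64(337.46809315138523))
-240 (np.float64(262.9734131856728), np.float64(114.75909859997792))
col profile rows [(20, 120), (24, 120), (28, 121), (32, 121), (36, 121), (40, 120), (44, 119), (48, 119), (52, 120), (56, 121), (60, 121), (64, 120), (68, 121), (72, 121), (76, 120), (80, 120), (84, 121), (88, 121), (92, 114), (96, 114), (100, 113), (104, 100), (108, 99), (112, 98), (116, 99), (120, 109), (124, 112), (128, 112), (132, 112), (136, 112), (140, 112), (144, 112), (148, 112), (152, 111), (156, 111), (160, 111), (164, 112), (168, 111), (172, 111), (176, 111), (180, 111), (184, 111), (188, 111), (192, 111), (196, 110), (200, 110), (204, 111), (208, 110), (212, 110), (216, 110), (220, 110), (224, 110), (228, 110), (232, 110), (236, 110), (240, 110), (244, 110), (248, 109), (252, 110), (256, 110), (260, 109), (264, 110), (268, 109), (272, 109), (276, 110), (280, 109), (284, 109), (288, 109), (292, 109), (296, 109)]
```

```bash
python3 -m inch '[{"x":0.0015,"y":0,"z":0.025,"rx":0,"ry":0,"rz":0},{"x":0.0015,"y":0,"z":0.045,"rx":0,"ry":0,"rz":0},{"x":0.0015,"y":0,"z":0.054,"rx":0,"ry":0,"rz":0},{"x":0.0015,"y":0,"z":0.0555,"rx":0,"ry":0,"rz":0},{"x":0.0015,"y":0,"z":0.0555,"rx":0,"ry":0,"rz":0},{"x":0.0015,"y":0,"z":0.0555,"rx":0,"ry":0,"rz":0}]'
python3 -m inch '[{"x":0,"y":0,"z":0,"rx":0,"ry":0,"rz":0},{"x":0,"y":0,"z":0,"rx":0,"ry":0,"rz":0},{"x":0,"y":0,"z":0,"rx":0,"ry":0,"rz":0},{"x":0,"y":0,"z":0,"rx":0,"ry":0,"rz":0},{"x":0,"y":0,"z":0,"rx":0,"ry":0,"rz":0},{"x":0,"y":0,"z":0,"rx":0,"ry":0,"rz":0},{"x":0,"y":0,"z":0,"rx":0,"ry":0,"rz":0}]' -1
```

```text
time_s: 26.1
ee_pos: [608.3, -299.8, 79.9]
eef_rot: [0.707, 0.707, 0.0, 0.001]
force: [-0.7, 0.6, 0.4]
opening: 1.001
gripper_force: 0.0
time_s: 26.8
ee_pos: [608.3, -299.7, 80.0]
eef_rot: [0.707, 0.707, 0.0, 0.0]
force: [-0.3, 1.0, 6.5]
opening: 0.692
gripper_force: 66.7
```

```bash
python3 -m inch '[{"x":0,"y":0,"z":-0.01,"rx":0,"ry":0,"rz":0},{"x":0,"y":0,"z":-0.04,"rx":0,"ry":0,"rz":0},{"x":0,"y":0,"z":-0.09,"rx":0,"ry":0,"rz":0},{"x":0,"y":0,"z":-0.14,"rx":0,"ry":0,"rz":0},{"x":-0.009,"y":-0.06,"z":-0.15,"rx":0,"ry":0,"rz":0.0506},{"x":-0.009,"y":-0.12,"z":-0.15,"rx":0,"ry":0,"rz":0.0506},{"x":-0.009,"y":-0.18,"z":-0.15,"rx":0,"ry":0,"rz":0.0506},{"x":-0.009,"y":-0.21,"z":-0.15,"rx":0,"ry":0,"rz":0.0506},{"x":-0.009,"y":-0.21,"z":-0.15,"rx":0,"ry":0,"rz":0.0506},{"x":-0.009,"y":-0.21,"z":-0.15,"rx":0,"ry":0,"rz":0.0506}]'
python3 - <<'E'
from h import *
snap('wrist','w13',scale=1.56)
s=manip.sense();print(s['time_s'],s['ee_pos'],R.from_quat(s['eef_rot']).as_matrix().round(3))
E
```

```text
time_s: 27.8
ee_pos: [439.9, -306.5, 199.5]
eef_rot: [0.761, 0.649, 0.001, 0.0]
force: [0.5, 0.1, -3.4]
opening: 0.688
gripper_force: 66.1
27.85 [ 440.7288444  -306.46547965  199.34969798] [[ 0.157  0.988  0.001]
 [ 0.988 -0.157  0.   ]
 [ 0.     0.001 -1.   ]]
```

View pics/w13.png

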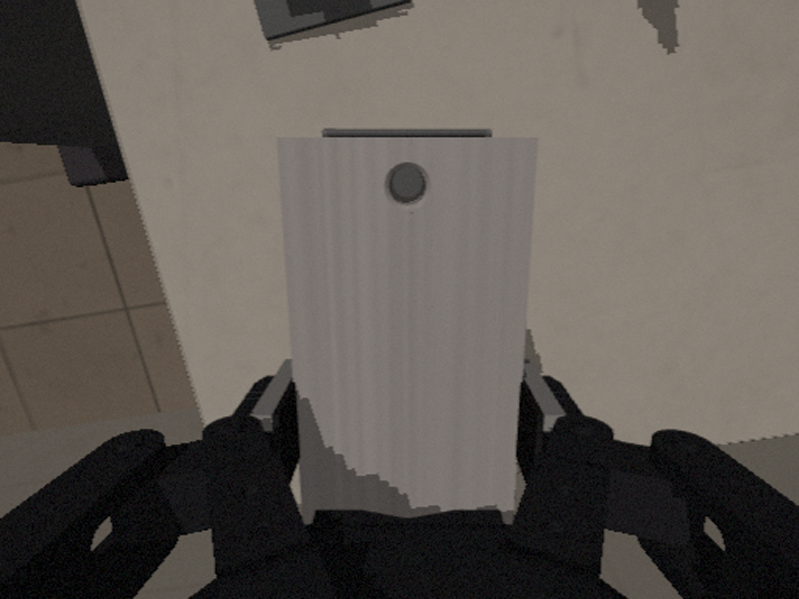

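Bar held level; tray's far outer rim (323–491, row 129), parallel to the bar's end (278–537, row 138).

```bash
python3 - <<'E'
from h import *
p=lambda u,v,z:px2w('w13',u/1.56,v/1.56,z)
a=np.array([.157,.988])
l,r=p(323,129,10),p(491,129,10);m=(l+r)/2;print('tray',l,r,m[:2]-85*a)
zt=199.4-80+32
m=(p(278,138,zt)+p(537,138,zt))/2;print('bar',m[:2]-72*a)
E
```

```text
tray [ 410.7842762  -217.44574205   10.        ] [ 494.01473544 -230.82060287   10.        ] [ 439.05450582 -308.11317246]
bar [ 439.23671716 -306.90321663]
```

```bash
python3 -m inch '[{"x":-0.0015,"y":0,"z":0.05,"rx":0,"ry":0,"rz":0},{"x":-0.0015,"y":0,"z":0.1,"rx":0,"ry":0,"rz":0},{"x":-0.0015,"y":0,"z":0.125,"rx":0,"ry":0,"rz":0},{"x":-0.0015,"y":0,"z":0.134,"rx":0,"ry":0,"rz":0},{"x":-0.0015,"y":0,"z":0.138,"rx":0,"ry":0,"rz":0},{"x":-0.0015,"y":0,"z":0.14,"rx":0,"ry":0,"rz":0},{"x":-0.0015,"y":0,"z":0.141,"rx":0,"ry":0,"rz":0},{"x":-0.0015,"y":0,"z":0.141,"rx":0,"ry":0,"rz":0}]';python3 -m inch '[{"x":0,"y":0,"z":0.001,"rx":0,"ry":0,"rz":0},{"x":0,"y":0,"z":0.002,"rx":0,"ry":0,"rz":0},{"x":0,"y":0,"z":0.002,"rx":0,"ry":0,"rz":0}]'
```

```text
time_s: 28.65
ee_pos: [440.3, -308.1, 87.1]
eef_rot: [0.761, 0.649, 0.0, 0.001]
force: [0.2, 0.3, -3.2]
opening: 0.69
gripper_force: 66.3
time_s: 28.95
ee_pos: [439.9, -307.9, 84.9]
eef_rot: [0.761, 0.649, 0.0, 0.0]
force: [-0.3, 1.0, -2.1]
opening: 0.693
gripper_force: 66.8
```

```bash
python3 -m inch '[{"x":0,"y":0,"z":0.001,"rx":0,"ry":0,"rz":0},{"x":0,"y":0,"z":0.001,"rx":0,"ry":0,"rz":0},{"x":0,"y":0,"z":0.001,"rx":0,"ry":0,"rz":0}]'
```

```text
time_s: 29.25
ee_pos: [439.9, -307.9, 84.9]
eef_rot: [0.761, 0.649, 0.001, 0.0]
force: [-2.4, 2.5, 11.2]
opening: 0.69
gripper_force: 68.2
```

Contact; release and withdraw.

```bash
python3 -m inch '[{"x":0,"y":0,"z":-0.001,"rx":0,"ry":0,"rz":0},{"x":0,"y":0,"z":-0.001,"rx":0,"ry":0,"rz":0},{"x":0,"y":0,"z":-0.001,"rx":0,"ry":0,"rz":0},{"x":0,"y":0,"z":-0.001,"rx":0,"ry":0,"rz":0},{"x":0,"y":0,"z":-0.001,"rx":0,"ry":0,"rz":0},{"x":0,"y":0,"z":-0.001,"rx":0,"ry":0,"rz":0},{"x":0,"y":0,"z":-0.001,"rx":0,"ry":0,"rz":0}]' 1
python3 -m inch '[{"x":0,"y":0,"z":-0.05,"rx":0,"ry":0,"rz":0},{"x":0,"y":0,"z":-0.1,"rx":0,"ry":0,"rz":0},{"x":0,"y":0,"z":-0.15,"rx":0,"ry":0,"rz":0},{"x":0,"y":0,"z":-0.22,"rx":0,"ry":0,"rz":0},{"x":0,"y":0,"z":-0.22,"rx":0,"ry":0,"rz":0},{"x":0,"y":0,"z":-0.22,"rx":0,"ry":0,"rz":0},{"x":0,"y":0,"z":-0.22,"rx":0,"ry":0,"rz":0}]'
python3 - <<'E'
from h import *
snap('wrist','w14')
d=np.load('pics/w14.npz');im=d['im'].copy()
# compare expected bar top outline with bright region
g=cv2.cvtColor(im,cv2.COLOR_BGR2GRAY)
u0,v0=w2px('w14',[439.1,-308,37]);print(u0,v0,g[int(v0)])
q=(g>85)
n,l,st,c=cv2.connectedComponentsWithStats(q.astype(np.uint8));k=l[int(v0),int(u0)];print(k,st[k],c[k])
for s in [(-30,72),(30,72),(30,-72),(-30,-72)]:
    p=np.array([439.1,-308])+s[0]*np.array([.988,-.157])+s[1]*np.array([.157,.988]);print(np.round(w2px('w14',[*p,37])))
print(g[:,int(u0)][::6])
E
```

```text
time_s: 29.95
ee_pos: [439.7, -307.9, 84.6]
eef_rot: [0.761, 0.649, -0.0, -0.0]
force: [0.2, 0.6, 0.5]
opening: 1.0
gripper_force: 0.0
time_s: 30.65
ee_pos: [439.5, -307.2, 259.7]
eef_rot: [0.761, 0.649, 0.0, -0.001]
force: [-0.2, 0.2, -0.2]
opening: 0.999
gripper_force: 0.0
261.8565634741605 178.28391415699514 [ 70  76  82  84  86  85  86  84  87  89  88  89  85  86  86  85  86  85
  89  87  89  86  83  90  86  86  85  89  89  90  87  86  85  87  87  87
  88  86  85  84  87  85  88  90  85  88  82  88  83  88  89  85  89  88
  85  89  87  86  88  88  89  85  86  88  85  89  87  88  88  86  88  86
  87  87  86  88  86  85  87  88  84  89  87  88  87  77  66  75  85  86
  88  88  87  85  89  86  87  87  87  86  92  85  89  88  86  84  86  88
  88  88  88  85  88  86  89  89  88  84  88  87  84  89  86  87  89  89
  91  88  87  88  90  89  89  81  92 124 136 138 139 137 136 139 140 137
 137 139 136 138 138 138 138 138 137 134 136 136 135 135 135 137 138 137
 136 137 134 137 136 136 138 138 136 137 137 137 134 137 136 136 137 136
 137 137 136 136 136 135 137 138 136 135 135 137 138 134 
[... 966 characters left out ...]
137 135 133 136 136 136 133 134 133 134 133 134 133 136 135 133 135 134
 135 135 136 134 135 136 136 134 137 134 134 135 135 137 134 135 135 135
 135 134 135 134 135 134 132 133 132 133 134 135 133 134 133 135 136 135
 134 134 135 133 133 135 133 133 133 134 134 135 133 132 133 132 133 132
 135 130 132 131 130 130 131 134]
1 [     0      0    512    343 120025] [296.17371381 159.27941679]
[228. 100.]
[295. 100.]
[291. 248.]
[232. 248.]
[132 107  64  73  87 136 138 137 137 135 135 136 136 135 135  32  74 127
  44  46 125 124 123 125 125 123 123 122 123 124 121 125 122 124 123 122
 121 125 123  54  90 118  82 135 138 136 135  91  91  90  94  88  90  94
  89  93  16  26  20  24  22  21  21  23]
```

The brightness profiles show the bar centred in its tray with dark gaps on both sides, and the gripper is clear.

```bash
python3 -c "
from plant import manip
print(manip.finish_job())"
```

```text
the job is handed in; nothing more can be done
None
```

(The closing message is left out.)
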